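# Lock out the bench air supply

### The arm

A 6-joint arm with a two-finger parallel gripper is mounted at the origin on the work surface. World frame = base frame: x ahead of the robot, y to its left, z up, the work surface at z = 0. Lengths are in m, angles in rad, forces in N, time in s.
With the tool pointing down it reaches from about 0.375 to 0.9 m from the base axis. Payload 3.1 kg.
Tool frame: the origin (TCP) lies on the centre line of the jaws, within the pads' length; the fingertips stand 22 mm ahead of it and the grasp point (between the pads) lies 3 mm ahead of it; z points along the fingers, y is the line along which they close (so a half turn about z gives the same grasp; the last joint's range is limited). The gripper opens to 85 mm and grips with 20 to 120 N. Pads are 22 mm wide; open, the fingers measure 114 mm over their backs; the gripper's body (76 mm by 85 mm) begins 54 mm behind the grasp point. The pads swing forward as they close: fully open they stand 13 mm farther back than shut.
Start: joints at [-1.341, 0.527, 1.433, -0, 1.181, -0.178], TCP at [0.248, -0.574, 0.253] pointing down, gripper open.
Joint ranges: [-3.08, 3.08], [-0.75, 2.2], [0.22, 2.44], [-1.43, 4.57], [0, 2.65], [-2.85, 2.85]. Speed limits (rad/s): [2.79, 2.79, 3.14, 3.14, 3.14, 3.14].

### API

Orientations are given as a unit quaternion [x, y, z, w].
In Python, from station import manip, snapshot gives the robot as it stands (manip), with the cameras as plain functions.
- The arm moves only by the shell command python3 drive.py 'ROWS' [FORCE]. ROWS is 1 to 20 rows, one to a line, with the numbers parted by spaces; each row has 5 numbers: dx, dy, dz in m, then a turn about the tool's z in rad, then the opening from 0.0 (shut) to 1.0 (fully open); each row is the pose to reach, as a shift and turn from the pose commanded when the command began, along the tool's axes at that moment; what a row does not reach only later rows make up. A row lasts 1/10 s, in which the tool goes at most 0.05 m and 0.15 rad, less where a joint would pass 70% of its speed; a pose out of reach is approached as far as the arm can. The fingers move at their own pace and stop on an object; FORCE is the grip in N (left out, the last holds). Time passes only in rows, so rows that do not move let the fingers close. It prints the time, the measured TCP pose, the force, the opening and the grip force at its end. Input that does not fit is refused with a message, and nothing moves.
- manip.sense(): the state, without advancing time (a new reading comes with each control period).
- snapshot(name): name is "scene" or "top" or "wrist"; returns a dict with "pixels" (480x640x3 uint8, red, green, blue), "range_z" (480x640 float32, m along the optical axis (not along the pixel's ray), 0 where there is no reading), "fov_y" (degrees; the focal length in pixels is half the picture's height over the tangent of half this angle, whatever the lens; pixels are square), "cx", "cy" (the principal point, pixels), "R" (3x3) and "t" (3): a world point X has camera coordinates R X + t; the wrist camera has in their place "hand_eye" (4x4, takes a point from camera to tool coordinates, whose origin is the TCP and whose axes are the flange's). Camera axes: x right, y down, z forward; pixel columns grow to the right and rows downward; lengths in m; the calibration is good to about 2 mm. A picture is of the moment at which its call begins: read the wrist's pose just before it.
- manip.sign_off(): hands the job in; it is judged then, once.
The state is a dict: "t": time; "q": joint angles; "qd": joint speeds; "tau": joint torques, N m; "tcp_pos": TCP position; "tool_rot": TCP orientation; "force": force on the tool from outside, world axes, zero at the start; "ft_torque": the same for the moment, N m; "finger_gap": opening from 0.0 (shut) to 1.0 (fully open); "gripper_force": force on a finger pad.
Only numpy, scipy, OpenCV 4.12 (cv2) and the standard library are available. Lean on these libraries where they do the work, as an engineer would, in place of code of your own. Each camera call takes 0.05 s, during which the arm holds its last target. There are 200 camera calls.

### The job

Lock out the air supply of the bench: pull the black knob of the air service unit out until it reaches its stop, where it stays by itself, then take the larger of the two lock-out clips and press it down over the bared steel stem, between the knob and the brass gland nut, until it snaps on and sits fully home. Keep bearing down on the clip: the program finishes while the gripper is still pressing it firmly onto the stem (with 5 N or more), not letting go. Leave the other things on the bench where they are.

Things in the scene. Friction and masses are not known exactly. Their poses are not given: they have to be found in the camera images.
- air_unit: Fixed air service unit on a steel base plate. Origin on the bench (z = 0) below the front face of its brass gland nut; x is the knob's axis, pointing from the knob into the valve, roughly away from the robot; z up. Knob and stem lie level 100 mm above bare bench, in front of an aluminium valve body 128 mm high. Right of it (-y) a filter-regulator 162 mm high, 70 mm back, 80 mm aside.
- knob_travel (a joint): Travel of the black push-pull knob, m: 0 pushed in (at the start, hub against the gland nut), 0.032 at its outer stop; it slides along -x of air_unit. Sprung: it resists with up to 9 N, less farther out, and springs back if let go before about 0.017; past about 0.024 it snaps out by itself and a detent keeps it at the stop (some 4 N push it back).
- knob_grip (a point): Point on the knob's axis in the middle of its round head (diameter 42 mm, 18 mm long); moves with the knob. Behind the head, towards the gland, a hub of 27 mm diameter, 13 mm long. Axes as air_unit. Free room on both sides of it and below.
- stop_knob: The black knob with its plain steel stem, one piece; stem diameter 16 mm: 32 mm of it are bared between the knob's hub and the gland nut (33 mm diameter) when the knob is out, none when it is in. Origin on the axis at the rear face of the knob's hub; axes as air_unit.
- stem_gap (a point): Fixed point on the stem's axis, 16 mm in front of the gland nut's face: the middle of the bared length when the knob is fully out. Axes as air_unit.
- lock_clip: The larger clip, loose, off-white nylon, about 0.1 kg, standing mouth down: 24 mm thick (x), 50 wide (y), 70 tall (z up). Origin: centre of its underside. Two sprung jaws, mouth 12 mm wide between rounded lips, flared below; above them a yoke (z 29 to 42 mm), its underside the saddle; on top a grip tab. Fitted, it stands upright, its x along the stem (either way round).
- clip_seat (a point): Point in the clip, 21 mm above its underside, that lies on the stem's axis when the clip is fully home. Pressed straight down, the lips meet the stem with this point about 16 mm above the stem's axis, the push rises to some 10 to 20 N, suddenly drops as the jaws snap under the stem (some 6 to 11 mm above), and the saddle lands at 0.
- clip_grip (a point): Middle of the clip's grip tab, 60 mm above its underside: the tab is 18 mm (x) by 26 mm (y), from 42 to 70 mm above the underside. Fingers closing along the clip's y pinch it, their tips on or just above the yoke's shoulders (42 mm), and then clear the knob and gland when the clip is on the stem.
- narrow_clip: Bystander: a smaller clip of the same make and material (16 x 34 x 50 mm), for a thinner stem; it does not fit. Standing; origin at the centre of its underside.
- gauge: Bystander: pressure gauge lying on its back, diameter 64 mm, 31 mm high, brass connection to -y. Origin at the centre of its underside.
- flange: Bystander: steel pipe flange lying flat, diameter 115 mm, 18 mm high. Origin at the centre of its underside.
- ball_valve: Bystander: small brass ball valve with a blue lever, 66 mm long, 51 mm high, lever reaching 89 mm to +x. Origin under the centre of its body.
- wrench: Bystander: open-end wrench, 200 mm long, lying flat along its x axis.
- bolt: Bystander: hexagon bolt standing on its head, 60 mm high, head 24 mm across. Origin at the centre of its underside.

How it is judged:
By the outcome, as a careful person would: the job done as asked, in the order asked, and still so for the second after the job is handed in, while the arm keeps its last pose, push and grip.
It also fails if it takes over 61 s, if anything falls off the work surface, if the arm or the gripper's body presses on something with over 40 N, if the wrist force passes 120 N, or if a joint passes its speed limit or range.

## Working session

There is one attempt and no reset: what is moved stays moved. The work goes in short steps, Python scripts to look and compute and a shell command to move; the robot and the scene stay as the last step left them, time stands still between calls to the robot, and variables do not carry over. Pictures are saved under pics/ and viewed, at most 10 in all, crops included, and the job is handed in when it is done.

```bash
ls; mkdir -p pics
cat > h.py <<'E'
import numpy as np, cv2
from station import manip, snapshot
from scipy.spatial.transform import Rotation as Ro
def snap(n):
    s=manip.sense(); d=snapshot(n); d['s']=s
    cv2.imwrite(f'pics/{n}_{s["t"]:.2f}.png',d['pixels'][:,:,::-1]); np.savez(f'{n}.npz',**{k:v for k,v in d.items() if k!='s'},tcp=s['tcp_pos'],rot=s['tool_rot'])
    return d
def cloud(n):
    d=np.load(n+'.npz'); z=d['range_z']; f=240/np.tan(np.radians(d['fov_y'])/2)
    v,u=np.mgrid[:480,:640]; P=np.stack([(u-d['cx'])/f*z,(v-d['cy'])/f*z,z],-1)
    if 'R' in d: P=(P-d['t'])@d['R']
    else:
        H=d['hand_eye']; P=P@H[:3,:3].T+H[:3,3]; P=P@Ro.from_quat(d['rot']).as_matrix().T+d['tcp']
    P[z==0]=np.nan
    return P,d['pixels']
E
python3 - <<'E'
from h import *
for n in('scene','top'): snap(n)
print(manip.sense())
E
ls pics
```

```text
drive.py
pics
station.py
{'t': 0.1, 'q': array([-1.34151188e+00,  5.28379784e-01,  1.43380010e+00,  3.48016101e-05,
        1.18141646e+00, -1.78537505e-01]), 'qd': array([ 0.00132254, -0.00331229, -0.00185349, -0.00148784,  0.00154092,
        0.00073747]), 'tau': array([ 6.76291347e-05, -4.43304563e+01, -1.78586572e+01, -2.28248664e-04,
        3.86610045e-03, -1.42739904e-05]), 'tcp_pos': array([ 0.24775311, -0.57312544,  0.25241915]), 'tool_rot': array([ 9.79282943e-01,  2.02494232e-01, -9.33104914e-06, -1.00192870e-03]), 'force': array([ 0.10353405,  0.41579401, -0.59679638]), 'ft_torque': array([0.01734937, 0.02964294, 0.0398879 ]), 'gripper_force': 0.0, 'finger_gap': 1.0000456695709399}
scene_0.00.png
top_0.05.png
```

View pics/scene_0.00.png

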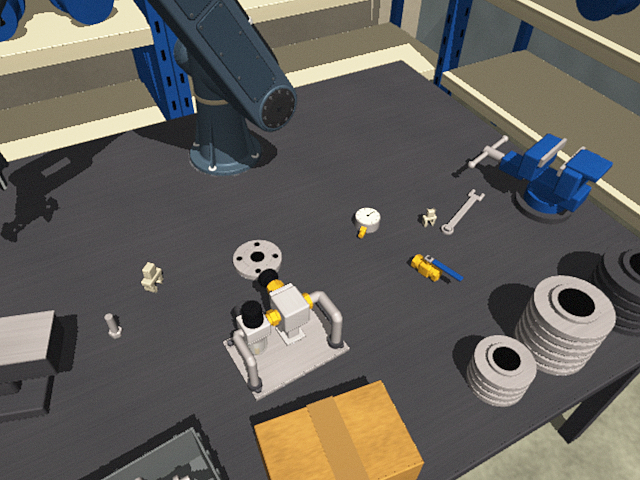

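View pics/top_0.05.png

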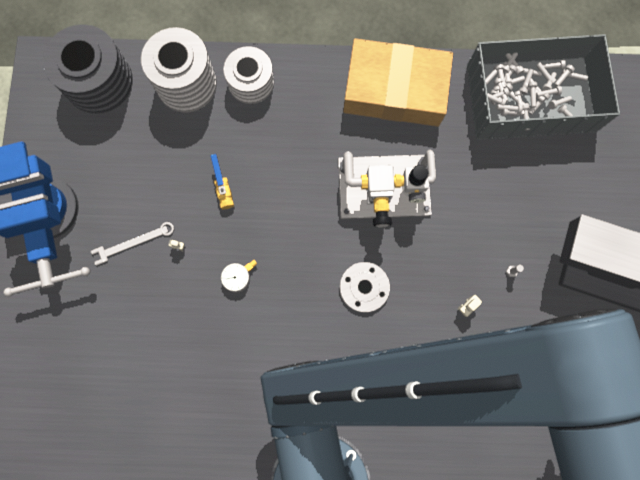

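The scene view shows the large clip at about (151,277) and the air unit at (285,310). In the top view the knob is at (382,219), gland (381,205), large clip (469,306), narrow clip (176,246) and flange (365,288). Next I'll measure these.

```bash
python3 - <<'E'
from h import *
P,im=cloud('top')
for n,(u,v,r) in dict(clip=(469,306,16),knob=(382,215,22)).items():
    A=P[v-r:v+r+1,u-r:u+r+1].reshape(-1,3); C=im[v-r:v+r+1,u-r:u+r+1].reshape(-1,3).astype(int)
    if n=='clip':
        for lo,hi in((.055,.08),(.03,.055),(.02,.08)):
            m=(A[:,2]>lo)&(A[:,2]<hi); q=A[m][:,:2]
            print(n,lo,m.sum(),np.nanmean(A[m],0),cv2.minAreaRect(q.astype(np.float32)*1000))
    else:
        dark=(C.max(1)<60)&(A[:,2]>.06); yel=(C[:,0]>C[:,2]+80)&(A[:,2]>.06)
        for m in(dark,yel):print(n,m.sum(),np.nanmedian(A[m],0),np.nanmin(A[m],0),np.nanmax(A[m],0))
        for v2 in range(196,232,2):print(v2,[tuple(np.round(P[v2,x]*1000).astype(int)) for x in (378,382,386)],im[v2,382])
for n in [(365,288),(410,190),(514,270)]: print(n,P[n[1],n[0]])
E
python3 - <<'E'
import cv2
a=cv2.imread('pics/top_0.05.png')
c=cv2.hconcat([cv2.resize(a[170:240,345:415],(400,400),interpolation=2),cv2.resize(a[281:331,444:494],(400,400),interpolation=2)])
cv2.imwrite('pics/crop1.png',c)
E
```

```text
clip 0.055 109 [ 0.39300699 -0.32808854  0.06852035] ((393.5858154296875, -328.93780517578125), (17.537473678588867, 26.384906768798828), 45.956504821777344)
clip 0.03 144 [ 0.39096246 -0.32380876  0.04154114] ((393.2521057128906, -329.81103515625), (24.41012191772461, 50.88980484008789), 44.90924835205078)
clip 0.02 258 [ 0.39207072 -0.32560515  0.05266199] ((393.49432373046875, -329.58489990234375), (24.693099975585938, 50.86897277832031), 45.562137603759766)
knob 183 [ 0.569599   -0.11798158  0.113483  ] [ 0.5579454  -0.14121124  0.09541186] [ 0.58807474 -0.10112904  0.12655334]
knob 185 [ 0.60392503 -0.11756561  0.11343738] [ 0.58894729 -0.1338154   0.09646769] [ 0.61949145 -0.10255783  0.12189131]
196 [(np.int64(621), np.int64(-110), np.int64(120)), (np.int64(620), np.int64(-119), np.int64(123)), (np.int64(620), np.int64(-128), np.int64(123))] [146 136 123]
198 [(np.int64(617), np.int64(-111), np.int64(118)), (np.int64(616), np.int64(-119), np.int64(121)), (np.int64(619), np.int64(-129), np.int64(113))] [195 153  72]
200 [(np.int64(613), np.int64(-111), np.int64(115)), (np.int64
[... 1950 characters left out ...]
t64(-120), np.int64(113)), (np.int64(559), np.int64(-129), np.int64(116))] [82 80 79]
226 [(np.int64(557), np.int64(-113), np.int64(101)), (np.int64(560), np.int64(-123), np.int64(92)), (np.int64(558), np.int64(-131), np.int64(99))] [99 97 94]
228 [(np.int64(575), np.int64(-124), np.int64(-2)), (np.int64(575), np.int64(-133), np.int64(0)), (np.int64(576), np.int64(-143), np.int64(-2))] [65 66 67]
230 [(np.int64(569), np.int64(-124), np.int64(1)), (np.int64(569), np.int64(-133), np.int64(2)), (np.int64(570), np.int64(-143), np.int64(0))] [67 67 68]
(365, 288) [ 0.42864242 -0.09312649  0.01931471]
(410, 190) [ 0.6392066  -0.18222287  0.10992559]
(514, 270) [ 0.47687788 -0.42901561  0.04424823]
```

View pics/crop1.png

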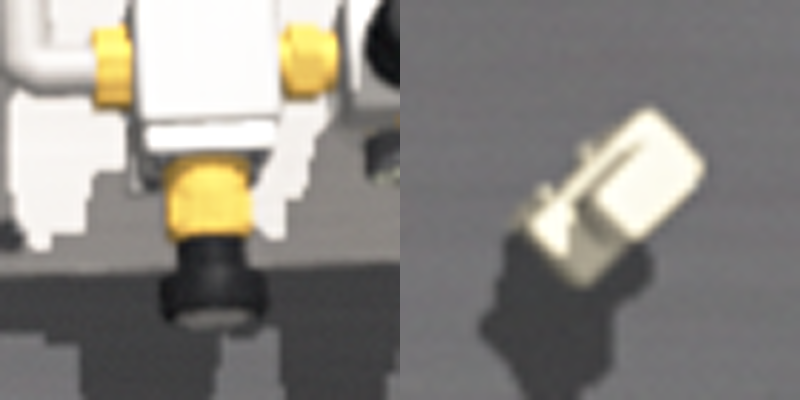

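```bash
cat >> h.py <<'E'
def delta(p,psi):
    "shift in tool axes and turn to TCP p with tool x at world yaw psi (deg), tool down"
    s=manip.sense(); R=Ro.from_quat(s['tool_rot']).as_matrix()
    y=np.degrees(np.arctan2(R[1,0],R[0,0]))
    print('tcp',s['tcp_pos'].round(4),'yaw',y.round(2),'tilt z',R[:,2].round(4),'F',s['force'].round(1),'gap',s['finger_gap'],'t',s['t'])
    print('d',(R.T@(np.array(p)-s['tcp_pos'])).round(4),'turn',np.radians(y-psi).round(4))
E
python3 -c "
from h import *
delta([.567,-.119,.27],0)"
python3 drive.py '0.04 -0.024 0 0.05 1
0.08 -0.048 0 0.1 1
0.12 -0.072 0 0.15 1
0.16 -0.096 0 0.2 1
0.2 -0.12 0 0.25 1
0.24 -0.145 0 0.3 1
0.28 -0.17 0 0.35 1
0.32 -0.195 0 0.4 1
0.36 -0.22 -0.01 0.408 1
0.4 -0.245 -0.015 0.408 1
0.44 -0.27 -0.018 0.408 1
0.473 -0.29 -0.018 0.408 1
0.473 -0.29 -0.018 0.408 1
0.473 -0.29 -0.018 0.408 1
0.473 -0.29 -0.018 0.408 1'
python3 - <<'E'
from h import *
d=snap('wrist');snap('top')
delta([.567,-.119,.27],0)
print(d['hand_eye'],d['fov_y'])
E
cp pics/wrist*.png pics/w1.png
```

```text
tcp [ 0.2478 -0.5731  0.2524] yaw 23.37 tilt z [-4.e-04  2.e-03 -1.e+00] F [ 0.1  0.4 -0.6] gap 1.0000456695709399 t 0.1
d [ 0.4732 -0.2903 -0.0168] turn 0.4078
t: 1.6
tcp_pos: [0.5663, -0.1206, 0.2709]
tool_rot: [1.0, -0.0, -0.001, 0.0]
force: [-0.9, -0.7, -0.2]
finger_gap: 0.998
gripper_force: 0.0
tcp [ 0.5663 -0.1211  0.2711] yaw -0.13 tilt z [-8.e-04  0.e+00 -1.e+00] F [-0.1  0.4  0.7] gap 0.9968843440470893 t 1.7
d [ 0.0007 -0.0021  0.0011] turn -0.0022
[[ 7.56137827e-04 -9.46958418e-01 -3.21355230e-01  8.43128305e-02]
 [ 9.99999706e-01  7.57529486e-04  1.20703439e-04  1.65522140e-04]
 [ 1.29134924e-04 -3.21355226e-01  9.46958712e-01 -1.20154034e-01]
 [ 0.00000000e+00  0.00000000e+00  0.00000000e+00  1.00000000e+00]] 63.52790583899535
```

View pics/w1.png

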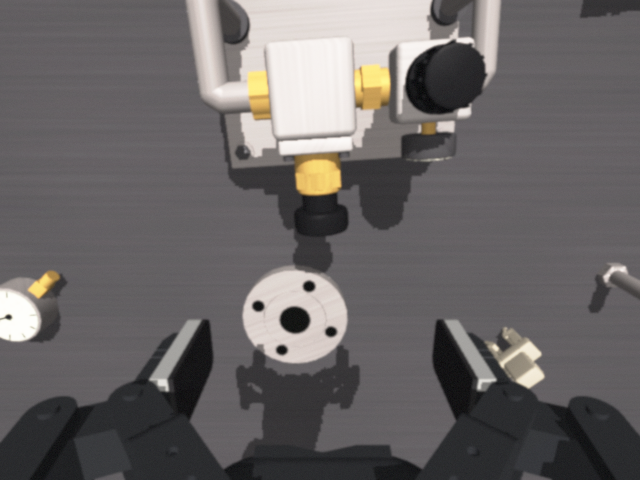

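The wrist view shows the knob head at (321,219), gland (318,173), valve body (312,90) and large clip (518,357). The axis is turned a few degrees, so I'll fit it.

Run:
```python
from h import *
for n in('wrist','top'):
    P,im=cloud(n); im=im.astype(int); A=P.reshape(-1,3); C=im.reshape(-1,3)
    box=(abs(A[:,0]-.6)<.06)&(abs(A[:,1]+.12)<.03)&(A[:,2]>.085)
    dark=box&(C.max(1)<75)&(A[:,0]<.59); yel=box&(C[:,0]>C[:,2]+60)
    print(n,'dark x',np.percentile(A[dark][:,0],[0,3,97,100]).round(4),'yel x',np.percentile(A[yel][:,0],[0,3,97,100]).round(4))
    # mid y of extreme edges per x slice; 
    xs,ms=[],[]
    for x in np.arange(.556,.622,.004):
        m=(dark|yel)&(abs(A[:,0]-x)<.002)&(A[:,2]>.1)
        if m.sum()>8:
            q=A[m]; xs.append(x); 
            # circle fit y,z with axis z .1
            s=np.linalg.lstsq(np.c_[2*q[:,1],2*(q[:,2]-.1),np.ones(m.sum())],q[:,1]**2+(q[:,2]-.1)**2,rcond=None)[0]
            mm=(q[:,1].min()+q[:,1].max())/2; ms.append(mm)
            print(round(x,3),m.sum(),'mid %.4f halfw %.4f fit y %.4f z %.4f top %.4f'%(mm,np.ptp(q[:,1])/2,s[0],s[1]+.1,q[:,2].max()))
    p=np.polyfit(xs,ms,1);print('yaw',np.degrees(np.arctan(p[0])),'y@.573',np.polyval(p,.573))
    v=(A[:,2]>.118)&(A[:,2]<.138)&(abs(A[:,0]-.65)<.045)&(abs(A[:,1]+.115)<.045)&(C.min(1)>120)
    print('valve',cv2.minAreaRect((A[v][:,:2]*1000).astype(np.float32)),np.median(A[v][:,2]))
    c=(abs(A[:,0]-.393)<.05)&(abs(A[:,1]+.33)<.05)
    for lo,hi in((.06,.08),(.02,.08)):
        m=c&(A[:,2]>lo)&(A[:,2]<hi)
        if m.sum():print('clip',m.sum(),cv2.minAreaRect((A[m][:,:2]*1000).astype(np.float32)),np.median(A[m][:,2]))
    b=(abs(A[:,2])<.01)&(abs(A[:,0]-.45)<.1); print('bench z',np.nanmedian(A[b][:,2]))
```

```text
wrist dark x [0.563  0.5695 0.5859 0.5899] yel x [0.5927 0.595  0.6569 0.66  ]
0.564 110 mid -0.1203 halfw 0.0197 fit y -0.1199 z 0.1001 top 0.1210
0.568 267 mid -0.1202 halfw 0.0206 fit y -0.1200 z 0.1002 top 0.1223
0.572 278 mid -0.1203 halfw 0.0204 fit y -0.1198 z 0.0998 top 0.1222
0.576 1342 mid -0.1208 halfw 0.0218 fit y -0.1207 z 0.2198 top 0.3300
0.58 4953 mid -0.1208 halfw 0.0211 fit y -0.1207 z 0.2204 top 0.3321
0.584 3985 mid -0.1200 halfw 0.0300 fit y -0.1214 z 0.2226 top 0.3367
0.588 285 mid -0.1200 halfw 0.0299 fit y -0.1226 z 0.2230 top 0.3369
0.592 20 mid -0.1161 halfw 0.0111 fit y -0.1167 z 0.1016 top 0.1132
0.596 194 mid -0.1181 halfw 0.0159 fit y -0.1177 z 0.1000 top 0.1173
0.6 236 mid -0.1180 halfw 0.0157 fit y -0.1179 z 0.1005 top 0.1192
0.604 246 mid -0.1176 halfw 0.0161 fit y -0.1176 z 0.1004 top 0.1188
0.608 246 mid -0.1172 halfw 0.0157 fit y -0.1173 z 0.1006 top 0.1186
0.612 250 mid -0.1173 halfw 0.0157 fit y -0.1173 z 0.1001 top 0.1181
0.616 241 mid -0.1169 halfw 0.0152 fit y -0.1169 z 0.1003 top 0.1179
0.62 233 mid -0.1170 halfw 0.0151 fit y -0.1166 z 0.1008
[... 469 characters left out ...]
4473960230514Traceback (most recent call last):
  File "<stdin>", line 6, in <module>
    return _quantile_unchecked(
        a, q, axis, out, overwrite_input, method, keepdims, weights)
    return _ureduce(a,
                    func=_quantile_ureduce_func,
    ...<5 lines>...
                    overwrite_input=overwrite_input,
                    method=method)
    r = func(a, **kwargs)
    result = _quantile(arr,
                       quantiles=q,
    ...<2 lines>...
                       out=out,
                       weights=wgt)
    slices_having_nans = np.isnan(arr[-1, ...])
                                  ~~~^^^^^^^^^
IndexError: index -1 is out of bounds for axis 0 with size 0
```

```bash
python3 -c "
from h import *
delta([.569,-.1201,.102],3.7)"
```

```text
tcp [ 0.5663 -0.1211  0.2711] yaw -0.13 tilt z [-8.e-04  0.e+00 -1.e+00] F [-0.1  0.4  0.7] gap 0.9968843440470893 t 1.7
d [ 0.0028 -0.001   0.1691] turn -0.0668
```

```bash
python3 drive.py '0.003 -0.001 0.03 -0.066 1
0.003 -0.001 0.06 -0.066 1
0.003 -0.001 0.09 -0.066 1
0.003 -0.001 0.12 -0.066 1
0.003 -0.001 0.14 -0.066 1
0.003 -0.001 0.16 -0.066 1
0.003 -0.001 0.169 -0.066 1
0.003 -0.001 0.169 -0.066 1
0.003 -0.001 0.169 -0.066 1' && python3 drive.py '0 0 0 0 0.4
0 0 0 0 0.4
0 0 0 0 0.4
0 0 0 0 0.3
0 0 0 0 0.3
0 0 0 0 0.3
0 0 0 0 0.3
0 0 0 0 0.3' 60; python3 -c "
from h import *
delta([.569,-.1201,.102],3.7)"
```

```text
t: 2.6
tcp_pos: [0.5704, -0.1197, 0.1029]
tool_rot: [0.999, 0.032, 0.0, 0.0]
force: [0.3, 0.4, -0.1]
finger_gap: 1.005
gripper_force: 0.0
t: 3.4
tcp_pos: [0.5705, -0.1194, 0.1035]
tool_rot: [0.999, 0.033, 0.001, 0.001]
force: [-1.5, -0.2, 5.4]
finger_gap: 0.473
gripper_force: 59.9
tcp [ 0.5705 -0.1194  0.1035] yaw 3.81 tilt z [ 0.0013 -0.0015 -1.    ] F [-1.5 -0.2  5.4] gap 0.47331495711472943 t 3.4
d [-0.0015  0.0006  0.0015] turn 0.002
```

```bash
python3 drive.py '-0.003 0 0 0 0.3
-0.006 0 0 0 0.3
-0.009 0 0 0 0.3
-0.012 0 0 0 0.3
-0.015 0 0 0 0.3
-0.018 0 0 0 0.3
-0.021 0 0 0 0.3
-0.024 0 0 0 0.3
-0.027 0 0 0 0.3
-0.03 0 0 0 0.3
-0.032 0 0 0 0.3
-0.033 0 0 0 0.3
-0.034 0 0 0 0.3
-0.034 0 0 0 0.3'
```

```text
t: 4.8
tcp_pos: [0.5385, -0.1216, 0.1034]
tool_rot: [0.999, 0.033, 0.003, 0.001]
force: [4.3, 2.0, 4.8]
finger_gap: 0.47
gripper_force: 61.0
```

```bash
python3 drive.py '-0.033 0 0 0 1
-0.033 0 0 0 1
-0.033 0 0 0 1
-0.033 0 0 0 1
-0.033 0 0 0 1
-0.033 0 0 0 1' | tail -0; python3 drive.py '0 0 0 0 1
0 0 0 0 1
0 0 -0.03 0 1
0 0 -0.07 0 1
0 0 -0.11 0 1
0 0 -0.14 0 1
0 0 -0.16 0 1
0 0 -0.165 0 1
0 0 -0.165 0 1'
python3 - <<'E'
from h import *
snap('wrist');snap('top');delta([.397,-.329,.2],45.6)
for n in('wrist','top'):
    P,im=cloud(n); A=P.reshape(-1,3); C=im.astype(int).reshape(-1,3)
    u=A-[.59,-.1187,0]; c,s=np.cos(.0646),np.sin(.0646); L=np.c_[u[:,0]*c+u[:,1]*s,-u[:,0]*s+u[:,1]*c,A[:,2]]
    for lo in np.arange(-.075,.03,.004):
        m=(L[:,0]>lo)&(L[:,0]<lo+.004)&(abs(L[:,1])<.023)&(L[:,2]>.1)&(L[:,2]<.135)
        if m.sum()>3: q=L[m];print(n,'%.3f n%d y %.4f w %.4f top %.4f'%(lo+.002,m.sum(),(q[:,1].max()+q[:,1].min())/2,np.ptp(q[:,1]),np.percentile(q[:,2],95)),np.median(C[m],0))
    c=(abs(A[:,0]-.395)<.05)&(abs(A[:,1]+.33)<.05)
    for lo,hi in((.06,.08),(.02,.08)):
        m=c&(A[:,2]>lo)&(A[:,2]<hi)
        if m.sum():print('clip',m.sum(),cv2.minAreaRect((A[m][:,:2]*1000).astype(np.float32)))
E
```

```text
t: 6.3
tcp_pos: [0.5034, -0.1233, 0.2677]
tool_rot: [0.999, 0.033, 0.001, 0.0]
force: [0.2, -0.2, -0.7]
finger_gap: 0.997
gripper_force: 0.0
tcp [ 0.5024 -0.1229  0.266 ] yaw 3.77 tilt z [-0.0023  0.0012 -1.    ] F [ 0.3  0.2 -0.7] gap 0.9985403740101206 t 6.4
d [-0.1186  0.1988  0.066 ] turn -0.7301
wrist -0.057 n222 y 0.0002 w 0.0402 top 0.1201 [38. 37. 40.]
wrist -0.053 n316 y 0.0001 w 0.0416 top 0.1210 [37. 37. 38.]
wrist -0.049 n317 y 0.0002 w 0.0415 top 0.1210 [38. 38. 40.]
wrist -0.045 n334 y 0.0001 w 0.0413 top 0.1206 [40. 39. 41.]
wrist -0.041 n348 y 0.0002 w 0.0395 top 0.1191 [36.  35.5 38. ]
wrist -0.037 n212 y 0.0002 w 0.0262 top 0.1135 [38. 37. 40.]
wrist -0.033 n216 y 0.0002 w 0.0260 top 0.1135 [38. 37. 40.]
wrist -0.029 n228 y 0.0002 w 0.0259 top 0.1132 [41.5 41.  43. ]
wrist -0.025 n124 y -0.0002 w 0.0151 top 0.1081 [209.  198.  193.5]
wrist -0.021 n127 y -0.0001 w 0.0150 top 0.1082 [216. 205. 200.]
wrist -0.017 n128 y 0.0003 w 0.0157 top 0.1082 [216.  204.5 199. ]
wrist -0.013 n134 y 0.0003 w 0.0156 top 0.1083 [211.  200.5 195.5]
wrist -0.009 n136 y 0.0003 w 0.0156 t
[... 986 characters left out ...]
44 top 0.1061 [176. 169. 164.]
top -0.013 n6 y 0.0017 w 0.0065 top 0.1103 [200.5 193.  187.5]
top -0.009 n4 y -0.0014 w 0.0050 top 0.1110 [205.  197.5 192. ]
top -0.005 n4 y -0.0043 w 0.0049 top 0.1074 [185. 179. 174.]
top -0.001 n5 y -0.0054 w 0.0024 top 0.1117 [107.  99.  84.]
top 0.027 n9 y -0.0004 w 0.0429 top 0.1260 [77. 77. 78.]
top 0.031 n15 y 0.0181 w 0.0098 top 0.1266 [145. 143. 139.]
clip 102 ((392.9847106933594, -328.857666015625), (17.227588653564453, 26.440649032592773), 45.503456115722656)
clip 256 ((393.8160095214844, -329.9162902832031), (24.40810775756836, 51.16828918457031), 46.320430755615234)Exception ignored on flushing sys.stdout:
BrokenPipeError: [Errno 32] Broken pipe
```

```bash
python3 drive.py '-0.02 0.035 0 -0.12 1
-0.04 0.07 0 -0.24 1
-0.06 0.105 0 -0.36 1
-0.08 0.14 0.01 -0.48 1
-0.1 0.17 0.03 -0.6 1
-0.118 0.198 0.045 -0.725 1
-0.118 0.198 0.05 -0.725 1
-0.118 0.198 0.05 -0.725 1
-0.118 0.198 0.05 -0.725 1'
python3 - <<'E'
from h import *
snap('wrist')
P,im=cloud('wrist'); A=P.reshape(-1,3)
c=(abs(A[:,0]-.395)<.05)&(abs(A[:,1]+.33)<.05)
for lo,hi in((.06,.08),(.036,.048),(.02,.08)):
    m=c&(A[:,2]>lo)&(A[:,2]<hi)
    if m.sum():print('clip',m.sum(),cv2.minAreaRect((A[m][:,:2]*1000).astype(np.float32)),np.percentile(A[m][:,2],[1,50,99]))
delta([.396,-.328,.068],45.6)
E
```

```text
t: 7.3
tcp_pos: [0.3985, -0.3275, 0.2166]
tool_rot: [0.923, 0.385, -0.0, -0.001]
force: [0.0, -0.1, -0.7]
finger_gap: 1.0
gripper_force: 0.0
clip 926 ((398.638916015625, -327.3121337890625), (17.66063690185547, 26.755952835083008), 45.228477478027344) [0.06104264 0.06893031 0.07078401]
clip 1048 ((398.5826110839844, -327.38629150390625), (24.179380416870117, 49.97089767456055), 43.443389892578125) [0.03683434 0.04102754 0.04704214]
clip 2269 ((398.54888916015625, -327.41192626953125), (24.20101547241211, 49.936485290527344), 43.6285400390625) [0.02388982 0.04280409 0.07058048]
tcp [ 0.3989 -0.3275  0.2171] yaw 45.34 tilt z [-3.e-04  9.e-04 -1.e+00] F [0.9 0.2 0. ] gap 1.003097092035594 t 7.35
d [-0.0025 -0.0016  0.1491] turn -0.0045
```

```bash
python3 drive.py '0 0 0.04 0.01 1
0 0 0.08 0.01 1
0 0 0.11 0.01 1
0 0 0.13 0.01 1
0 0 0.145 0.01 1
0 0 0.15 0.01 1
0 0 0.15 0.01 1
0 0 0.15 0.01 1'; python3 drive.py '0 0 0 0 0.5
0 0 0 0 0.4
0 0 0 0 0.3
0 0 0 0 0.2
0 0 0 0 0.2
0 0 0 0 0.15
0 0 0 0 0.15
0 0 0 0 0.15
0 0 0 0 0.15' 80;  python3 -c "
from h import *
delta([.398,-.3275,.2],45)"
```

```text
t: 8.15
tcp_pos: [0.3993, -0.3287, 0.0682]
tool_rot: [0.925, 0.381, 0.0, 0.001]
force: [-1.0, -0.3, 0.4]
finger_gap: 0.998
gripper_force: 0.0
t: 9.05
tcp_pos: [0.3989, -0.3291, 0.0676]
tool_rot: [0.925, 0.381, 0.0, 0.001]
force: [1.3, -0.5, 3.8]
finger_gap: 0.286
gripper_force: 78.6
tcp [ 0.3989 -0.3291  0.0676] yaw 44.73 tilt z [ 9.0e-04 -1.1e-03 -1.0e+00] F [ 1.3 -0.5  3.8] gap 0.2864384155330981 t 9.05
d [ 0.0005 -0.0016 -0.1324] turn -0.0047
```

```bash
python3 drive.py '0 0 -0.02 0 0.15
0 0 -0.06 0 0.15
0 0 -0.1 0 0.15
0 0 -0.14 0 0.15
0 0 -0.17 0 0.15
0 0 -0.18 0 0.15
0 0 -0.18 0 0.15'; python3 -c "
from h import *
delta([.577,-.1193,.235],3.7)"
```

```text
t: 9.75
tcp_pos: [0.3985, -0.3286, 0.2478]
tool_rot: [0.925, 0.381, 0.0, 0.001]
force: [0.2, 0.5, -1.5]
finger_gap: 0.289
gripper_force: 79.1
tcp [ 0.3985 -0.3286  0.2478] yaw 44.74 tilt z [ 7.e-04 -9.e-04 -1.e+00] F [ 0.2  0.5 -1.5] gap 0.2893205769320005 t 9.75
d [ 0.2741 -0.0231  0.0127] turn 0.7163
```

```bash
python3 drive.py '0.02 0 0 0.08 0.15
0.05 0 0 0.16 0.15
0.08 -0.005 0 0.24 0.15
0.11 -0.01 0 0.32 0.15
0.14 -0.015 0 0.4 0.15
0.17 -0.02 0 0.48 0.15
0.2 -0.023 0 0.56 0.15
0.23 -0.023 0 0.64 0.15
0.255 -0.023 0.005 0.716 0.15
0.27 -0.023 0.01 0.716 0.15
0.274 -0.023 0.013 0.716 0.15
0.274 -0.023 0.013 0.716 0.15
0.274 -0.023 0.013 0.716 0.15'
python3 - <<'E'
from h import *
d=snap('wrist');snap('scene')
delta([.577,-.1193,.235],3.7)
P,im=cloud('wrist'); A=P.reshape(-1,3)
c=(abs(A[:,0]-.577)<.04)&(abs(A[:,1]+.119)<.03)&(A[:,2]>.14)&(A[:,2]<.21)&(im.reshape(-1,3).min(1)>110)
q=A[c];print(len(q))
for lo in np.arange(.14,.21,.01):
    m=(q[:,2]>lo)&(q[:,2]<lo+.01)
    if m.sum()>5:print(lo,m.sum(),np.percentile(q[m],[2,98],0).round(4))
c=np.hstack([d['pixels'][:,:,::-1][130:380,170:470]]);cv2.imwrite('pics/w3.png',cv2.resize(c,(720,600)))
E
```

```text
t: 11.05
tcp_pos: [0.576, -0.1201, 0.2335]
tool_rot: [0.999, 0.032, -0.001, -0.0]
force: [-0.3, -0.2, -0.9]
finger_gap: 0.28
gripper_force: 79.1
tcp [ 0.5763 -0.1204  0.2343] yaw 3.66 tilt z [-5.e-04 -1.e-04 -1.e+00] F [ 0.2  0.3 -0.2] gap 0.2911122072747303 t 11.15
d [ 0.0008 -0.001  -0.0007] turn -0.0007
3703
0.16000000000000003 61 [[ 0.5858 -0.133   0.1661]
 [ 0.5899 -0.1035  0.1699]]
0.17000000000000004 516 [[ 0.5811 -0.1376  0.1707]
 [ 0.59   -0.0998  0.1799]]
0.18000000000000005 416 [[ 0.5819 -0.1379  0.1801]
 [ 0.5901 -0.0992  0.1898]]
0.19000000000000006 551 [[ 0.587  -0.1413  0.1904]
 [ 0.5902 -0.0977  0.1999]]
0.20000000000000007 2159 [[ 0.5795 -0.1432  0.2003]
 [ 0.59   -0.0955  0.2093]]
```

View pics/w3.png

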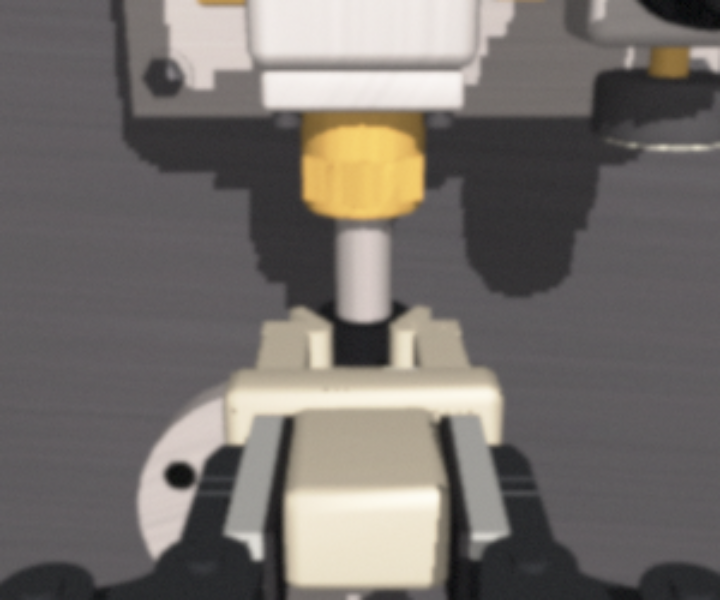

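The clip is held square in the wrist crop, jaws straddling the stem line, with its front face at x≈0.590 and the gland face at about 0.593. I'll lower it to just above contact and re-check.

```bash
python3 drive.py '0 0 0.02 0 0.15
0 0 0.04 0 0.15
0 0 0.055 0 0.15
0 0 0.064 0 0.15
0 0 0.064 0 0.15
0 0 0.064 0 0.15' 110
python3 - <<'E'
from h import *
d=snap('wrist');s=snap('scene')
delta([.577,-.1193,.147],3.7)
P,im=cloud('wrist'); A=P.reshape(-1,3);C=im.astype(int).reshape(-1,3)
u=A-[.59,-.1187,0]; c,s_=np.cos(.0646),np.sin(.0646); L=np.c_[u[:,0]*c+u[:,1]*s_,-u[:,0]*s_+u[:,1]*c,A[:,2]]
m=(C[:,0]>C[:,2]+60)&(abs(L[:,1])<.017)&(L[:,2]>.1)&(L[:,2]<.125); print('gland',np.percentile(L[m],[1,50],0).round(4), (L[m][:,1].max()+L[m][:,1].min())/2)
m=(C.min(1)>110)&(abs(L[:,1])<.03)&(abs(L[:,0])<.03)&(L[:,2]>.125)&(L[:,2]<.15); print('clip',m.sum(),np.percentile(L[m],[1,50,99],0).round(4))
a=d['pixels'][:,:,::-1][130:380,170:470]
P2,_=cloud('scene');dd=np.nansum((P2-[.577,-.119,.12])**2,-1);dd[np.isnan(P2[...,0])]=9
v,x=np.unravel_index(dd.argmin(),dd.shape);print(v,x)
b=s['pixels'][v-40:v+40,x-40:x+40,::-1]
cv2.imwrite('pics/w4.png',np.hstack([cv2.resize(a,(420,350)),cv2.resize(b,(350,350),interpolation=2)]))
E
```

```text
t: 11.75
tcp_pos: [0.5772, -0.12, 0.1709]
tool_rot: [0.999, 0.032, 0.0, 0.0]
force: [-0.5, 0.2, -1.1]
finger_gap: 0.278
gripper_force: 110.1
tcp [ 0.5776 -0.1199  0.1714] yaw 3.7 tilt z [ 2.e-03 -9.e-04 -1.e+00] F [ 0.6 -0.2 -1.1] gap 0.27851313103246095 t 11.85
d [-0.0006 -0.0006  0.0244] turn 0.0001
gland [[ 0.0046 -0.015   0.1069]
 [ 0.0185  0.0003  0.1143]] 0.0001572991906547052
clip 2978 [[-0.0093 -0.0244  0.1258]
 [-0.0007  0.0002  0.143 ]
 [ 0.0006  0.0237  0.1495]]
273 271
```

View pics/w4.png

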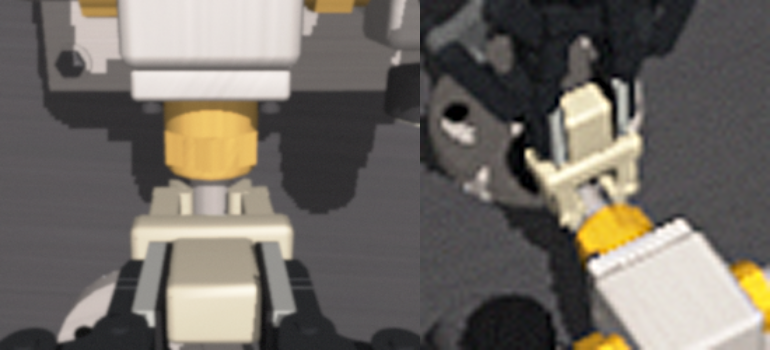

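Clip sits centred on the stem, with about 4 mm clear of gland and hub. Pressing.

```bash
python3 drive.py '0 0 0.003 0 0.15
0 0 0.006 0 0.15
0 0 0.008 0 0.15
0 0 0.01 0 0.15
0 0 0.012 0 0.15'; python3 drive.py '0 0 0.001 0 0.15
0 0 0.002 0 0.15
0 0 0.003 0 0.15
0 0 0.004 0 0.15
0 0 0.005 0 0.15'; python3 drive.py '0 0 0.001 0 0.15
0 0 0.002 0 0.15
0 0 0.003 0 0.15
0 0 0.004 0 0.15
0 0 0.005 0 0.15'
```

```text
t: 12.35
tcp_pos: [0.578, -0.1201, 0.1602]
tool_rot: [0.999, 0.032, 0.001, 0.001]
force: [-2.5, -0.4, 12.0]
finger_gap: 0.275
gripper_force: 111.7
t: 12.85
tcp_pos: [0.5785, -0.12, 0.1552]
tool_rot: [0.999, 0.032, 0.002, 0.001]
force: [0.2, -0.7, 4.0]
finger_gap: 0.282
gripper_force: 111.3
t: 13.35
tcp_pos: [0.576, -0.1189, 0.1475]
tool_rot: [0.999, 0.032, -0.001, -0.001]
force: [0.9, -0.0, -1.6]
finger_gap: 0.28
gripper_force: 110.3
```

Snapped; now seat it and build up force.

```bash
python3 drive.py '0 0 0.001 0 0.15
0 0 0.0015 0 0.15
0 0 0.002 0 0.15
0 0 0.002 0 0.15'; python3 drive.py '0 0 0.001 0 0.15
0 0 0.002 0 0.15
0 0 0.002 0 0.15
0 0 0.002 0 0.15'
```

```text
t: 13.75
tcp_pos: [0.5763, -0.119, 0.1468]
tool_rot: [0.999, 0.032, -0.001, -0.0]
force: [-2.7, 1.6, 5.1]
finger_gap: 0.282
gripper_force: 111.1
t: 14.15
tcp_pos: [0.5772, -0.119, 0.1467]
tool_rot: [0.999, 0.032, 0.001, -0.0]
force: [-3.0, 3.1, 13.6]
finger_gap: 0.278
gripper_force: 112.4
```

```bash
python3 drive.py '0 0 0.001 0 0.15
0 0 0.001 0 0.15
0 0 0.001 0 0.15
0 0 0.001 0 0.15
0 0 0.001 0 0.15'
python3 - <<'E'
from h import *
d=snap('wrist');s=snap('scene')
delta([.577,-.1193,.147],3.7)
P,im=cloud('wrist'); A=P.reshape(-1,3);C=im.astype(int).reshape(-1,3)
m=(C.min(1)>110)&(abs(A[:,0]-.577)<.02)&(abs(A[:,1]+.12)<.03)&(A[:,2]>.1)&(A[:,2]<.16)
for a,b in((.112,.124),(.14,.156)):
    k=m&(A[:,2]>a)&(A[:,2]<b);print(k.sum(),np.percentile(A[k],[2,50,98],0).round(4))
a=d['pixels'][:,:,::-1][130:380,170:470]
b=s['pixels'][233:313,231:311,::-1]
cv2.imwrite('pics/w5.png',np.hstack([cv2.resize(a,(420,350)),cv2.resize(b,(350,350),interpolation=2)]))
E
```

```text
t: 14.65
tcp_pos: [0.5779, -0.1189, 0.1466]
tool_rot: [0.999, 0.032, 0.002, 0.0]
force: [-3.1, 3.2, 17.8]
finger_gap: 0.282
gripper_force: 113.0
tcp [ 0.5779 -0.1189  0.1466] yaw 3.7 tilt z [ 0.0033  0.     -1.    ] F [-3.4  3.7 18.9] gap 0.2814527204496914 t 14.75
d [-0.0009  0.0003 -0.0004] turn 0.0
2325 [[ 0.5816 -0.1417  0.1124]
 [ 0.5893 -0.1175  0.1193]
 [ 0.592  -0.0946  0.1234]]
3843 [[ 0.5719 -0.1357  0.1407]
 [ 0.5846 -0.1187  0.148 ]
 [ 0.5917 -0.1013  0.1544]]
```

View pics/w5.png

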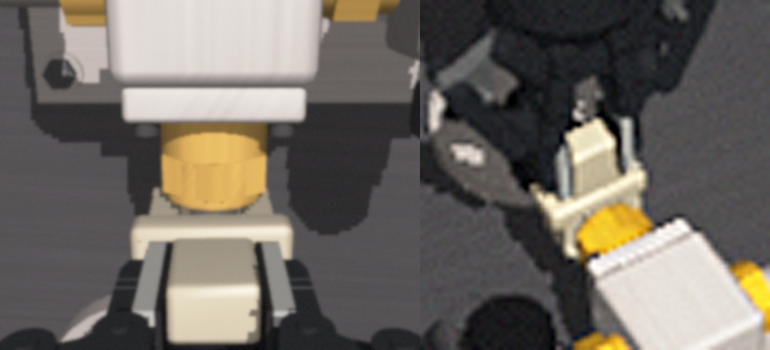

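The clip is home: yoke top at z≈0.121 as expected, stem hidden under the saddle, pressing with 18 N.

```bash
python3 -c "
from station import manip, snapshot
print(manip.sign_off())"
```

```text
the job is handed in; nothing more can be done
None
```

The air supply is locked out: the knob is out at its stop, the larger clip is snapped fully home on the stem, and the gripper is still pressing it with about 18 N; the job was handed in at about 15 s.

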